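# Stand up the glue bottle, then press a label holder behind the rack lip

### The arm

A 7-joint arm with a two-finger parallel gripper is mounted at the origin on a cart in front of the work surface, level with it; the furniture and walls round the work are solid. World frame = base frame: x ahead of the robot, y to its left, z up, the work surface at z = 0. Lengths are in m, angles in rad, forces in N, time in s.
With the tool pointing down it reaches from about 0.4 to 0.85 m from the base axis. Payload 4.5 kg.
Tool frame: the origin (TCP) lies between the finger pads; the fingertips stand 11 mm ahead of it and the grasp point (between the pads) lies 8 mm behind it (r.nose_length is the distance from the TCP to the fingertips, in m); z points along the fingers, y is the line along which they close (so a half turn about z gives the same grasp; the last joint's range is limited). The gripper opens to 88 mm and grips with 3 to 60 N. Pads are 18 mm wide; open, the fingers measure 123 mm over their backs; the gripper's body (75 mm by 187 mm) begins 45 mm behind the grasp point.
Start: joints at [-1.081, 0.689, -0.195, 1.565, 0.157, 0.902, -0.215], TCP at [0.275, 0.561, 0.25] pointing down, gripper open.
Joint ranges: [-3.01, 3.01], [-0.46, 2.08], [-1.47, 1.51], [0.13, 2.56], [-1, 4.14], [0.04, 2.09], [-2.66, 2.66]. Speed limits (rad/s): [2.57, 2.57, 3.14, 3.14, 3.14, 3.14, 3.14].

### API

Orientations are given as a unit quaternion [x, y, z, w].
In Python, from plant import get_state, snapshot, camera_model, r gives the robot as it stands.
- The arm moves only by the shell command python3 -m inch 'ROWS' [FORCE]. ROWS is text: rows parted by semicolons, each of 7 numbers parted by spaces: the opening, from -1 (shut) to 1 (fully open), then the shift along the tool's x, y, z in m, then the turn, a rotation vector about the tool's x, y, z in rad. A call has 1 to 20 rows; each row shifts and turns the commanded pose from where the row before left it, along the tool's axes as they then stand; what a row does not reach is not made up. A row lasts 1/12 s, in which the tool goes at most 41.7 mm and 7.16 degrees, less where a joint would pass 70% of its speed; a pose out of reach is approached as far as the arm can. A call is refused whole if a number of a shift passes 0.0417 or a number of a turn 0.125, either way. A call with a gripper value outside its range is refused whole. The fingers move at their own pace and stop on an object; FORCE is the grip in N (left out, the last holds). Time passes only in rows, so rows that do not move let the fingers close. It gives the time, the measured TCP pose, the force, the opening and the grip force at its end, in the units of the state.
- get_state(): the state, without advancing time (a new reading comes with each control period).
- snapshot(name): name is "side" or "top"; returns (picture, depth): 420x560x3 uint8, red, green, blue; 420x560 float32, m along the optical axis (not along the pixel's ray), 0 where there is no reading.
- camera_model(name): a dict with "intrinsics" (3x3 intrinsics, pixels), "view" (4x4, takes a point from world to camera coordinates). Camera axes: x right, y down, z forward; pixel columns grow to the right and rows downward; lengths in m; the calibration is good to about 2 mm. A picture is of the moment at which its call begins. camera_model takes no time and is no camera call.
- r.finish_job(): hands the job in; it is judged then, once.
The state is a dict: "clock": time; "q": joint angles; "qd": joint speeds; "joint_torque": joint torques, N m; "tool_pos": TCP position; "eef_rot": TCP orientation; "contact_force": force on the tool from outside, world axes, zero at the start; "moment": the same for the moment, N m; "opening": opening from 0.0 (shut) to 1.0 (fully open); "finger_force": force on a finger pad.
Only numpy, scipy, OpenCV 4.12 (cv2) and the standard library are available. Lean on these libraries where they do the work, as an engineer would, in place of code of your own. Each camera call takes 0.05 s, during which the arm holds its last target. There are 200 camera calls.

### The job

The glue bottle has fallen over: before it leaks, stand it upright on the table and let go of it. Then take the loose label holder, which already has glue on its tongue, and push that tongue straight down behind the spring lip of the one bay of the die rack that has no label holder yet, in the middle of that bay with its sloping label side facing out like its neighbours, until it is fully home on the bottom. Finish while you are still pressing it firmly down there so that the glue can grab, and leave the other things on the table where they are.

Things in the scene. Friction and masses are not known exactly. Their poses are not given: they have to be found in the camera images.
- bottle_mid (a point): White glue bottle with orange nozzle, 165 mm long, 170 to 310 g, closed, lying on its side at the start. The point is on its axis, 80 mm from the flat base; z axis from base to nozzle (up when it stands). Point 26.5 mm above the table when lying, 80 mm when standing.
- bottle: The same bottle; origin at the centre of its flat base, z towards the nozzle. Body: plain cylinder 53 mm across, 122 mm long from the base; above it the tapering cap and nozzle, at most 26 mm across.
- holder_head (a point): Loose grey plastic label holder, 46 mm wide (y), 32 deep (x), 64 high, 70 g, standing on its two feet on the thin red folder. Its head is a solid bar 18 (x) x 46 (y) x 28 (z) mm; the point is the head's centre, 50 mm above the feet, 14 below the flat top. x points to its rear, z up. Grip it from above by the head's ends (46 mm) or front to rear (18 mm).
- label_holder: The same holder, same axes; origin between its feet, 50 mm below the head's centre and 7 mm in front of it. Below the head, at the rear, a flat upright tongue, 4 mm thick, 42 wide, 36 long, round lower edge, rear face flush with the head's (9 mm behind its centre); in front a panel with the label, sloping forward. The lip goes into the 11 mm gap between them.
- channel (a point): Label channel of the die rack's empty bay. The point is on the channel's floor, at mid-bay, on the front face of the upright metal back plate. x points into the rack, square to the plate, y along the rack to the left of one who faces it, z up. Plate top 44 mm above the point. Home, the holder's axes are parallel to these and the head's centre is at x = -9 mm, y = 0, z = +50 mm from the point.
- bay_open: The bay without a label holder; origin at the centre of its underside, same axes. The rack is a row of three plywood bays 80 mm apart; the two others have holders, and any of the three may be the empty one. Its plywood is 70 mm high, the back plate's face 28 mm in front of the origin; dies on top reach 111 mm up, the nearest 18 mm behind the plate's face.
- channel_floor: Floor of the empty channel, a fixed ledge 8 mm wide and 66 long, where the tongue's lower edge stops hard; its top is level with the channel point. Body origin at the centre of the bay's underside.
- spring_lip (a joint): Angle of the empty channel's spring lip, rad: 0 at rest, about 0.09 with the tongue behind it, at most 0.30. Steel strip 64 mm long, hinged at its foot: throat 22 mm above the floor, 2 mm from the plate, flaring to a mouth 6 mm wide at 34 mm height. The tongue pushed down spreads it: drag 2 to 14 N, then a hard stop on the floor; home, the head's underside is 2 mm above the lip.
- masking_tape: Bystander, to be left alone: roll of pale masking tape lying flat, 107 mm across, 25 mm high; origin at the centre of its underside.
- staple_box: Bystander, to be left alone: small cardboard box of staples, 36 x 58 x 19 mm; origin at the centre of its underside.
- marker: Bystander, to be left alone: marker pen lying flat, 135 mm long, 16 mm thick; origin at the centre of its underside.

How it is judged:
By the outcome, as a careful person would: the job done as asked, in the order asked, and still so for the second after the job is handed in, while the arm keeps its last pose, push and grip.
It also fails if it takes over 64 s, if anything falls off the work surface, if the arm or the gripper's body presses on something with over 40 N, if the wrist force passes 120 N, or if a joint passes its speed limit or range.

## Working session

There is one attempt and no reset: what is moved stays moved. The work goes in short steps, Python scripts to look and compute and a shell command to move; the robot and the scene stay as the last step left them, time stands still between calls to the robot, and variables do not carry over. Pictures are saved under pics/ and viewed, at most 10 in all, crops included, and the job is handed in when it is done.

```bash
ls; mkdir -p pics; cat > h.py <<'E'
import numpy as np, cv2
from plant import get_state, snapshot, camera_model, r
from scipy.spatial.transform import Rotation as R
def snap(n,tag):
    p,d=snapshot(n); cv2.imwrite(f'pics/{tag}.png',p[:,:,::-1]); np.save(f'pics/{tag}.npy',d); return p,d
def world(n,d,u,v,z=None):
    m=camera_model(n);K=np.array(m['intrinsics']);T=np.linalg.inv(np.array(m['view']))
    ray=np.linalg.inv(K)@[u,v,1]
    if z is None: return T[:3,:3]@(ray*d[v,u])+T[:3,3]
    rw=T[:3,:3]@ray; return T[:3,3]+rw*(z-T[2,3])/rw[2]
def cloud(n,d):
    m=camera_model(n);K=np.array(m['intrinsics']);T=np.linalg.inv(np.array(m['view']))
    v,u=np.indices(d.shape); ray=np.stack([(u-K[0,2])/K[0,0],(v-K[1,2])/K[1,1],np.ones_like(d)],-1)*d[...,None]
    return ray@T[:3,:3].T+T[:3,3]
E
python3 - <<'E'
from h import *
snap('top','top0');snap('side','side0')
for n in('top','side'):
    m=camera_model(n);print(n,np.linalg.inv(np.array(m['view'])).round(3),m['intrinsics'])
s=get_state();print(s)
print(R.from_quat(s['eef_rot']).as_matrix().round(3),r.nose_length)
E
```

```text
pics
top [[-0.015 -0.99   0.144  0.379]
 [-1.     0.019  0.025 -0.003]
 [-0.028 -0.143 -0.989  1.253]
 [ 0.     0.     0.     1.   ]] [[432.1509401    0.         273.3590201 ]
 [  0.         432.1509401  211.10107232]
 [  0.           0.           1.        ]]
side [[-0.981 -0.101  0.163  0.341]
 [-0.192  0.505 -0.842  1.224]
 [ 0.002 -0.857 -0.515  0.814]
 [ 0.     0.     0.     1.   ]] [[512.11328254   0.         272.31513423]
 [  0.         512.11328254 210.51724515]
 [  0.           0.           1.        ]]
{'clock': 0.1, 'q': array([-1.08119292,  0.68986402, -0.19450845,  1.56619776,  0.15729534,
        0.90250799, -0.21511937]), 'qd': array([-8.79572954e-04, -3.27651046e-03, -4.81145572e-06, -2.14802135e-03,
       -5.43977107e-05, -2.06583965e-03,  2.04910326e-04]), 'joint_torque': array([-4.69127655e-03, -5.28497779e+01, -1.27163865e+00, -1.53840923e+01,
       -5.24606032e-02,  1.92992862e-03,  6.35222955e-05]), 'tool_pos': array([0.2749247 , 0.56069703, 0.24902372]), 'eef_rot': array([ 2.25914496e-01,  9.74146811e-01, -7.85089606e-04, -1.18956780e-04]), 'contact_force': array([-0.04956743,  0.17947469, -0.20328332]), 'moment': array([ 0.01755621,  0.009556  , -0.00606081]), 'finger_force': 0.0, 'opening': 0.9987079575467069}
[[-0.898  0.44  -0.001]
 [ 0.44   0.898 -0.001]
 [-0.    -0.002 -1.   ]] 0.011
```

View pics/top0.png

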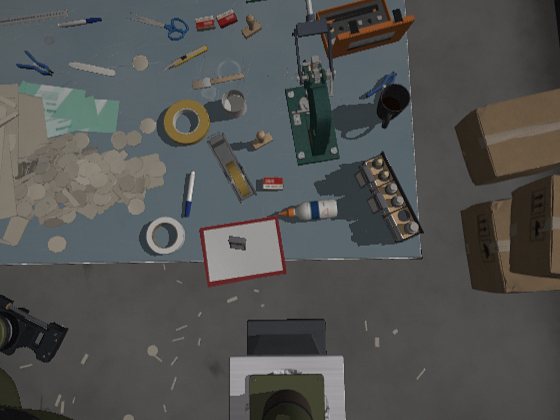

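View pics/side0.png

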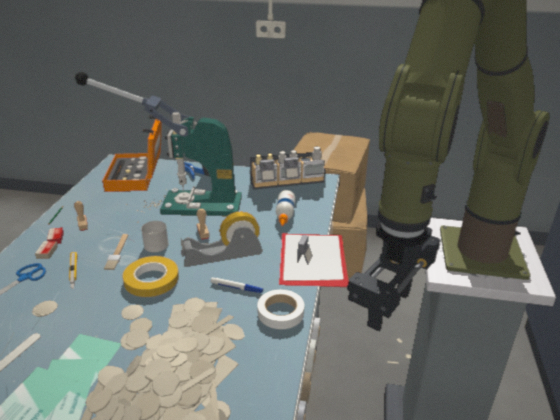

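```bash
python3 - <<'E'
from h import *
a=cv2.imread('pics/top0.png');b=cv2.imread('pics/side0.png')
A=cv2.resize(a[145:265,210:430],(800,436),interpolation=cv2.INTER_CUBIC)
B=cv2.resize(b[140:290,225:365],(560,600),interpolation=cv2.INTER_CUBIC)
cv2.imwrite('pics/c1.png',A);cv2.imwrite('pics/c2.png',B)
for n in('top','side'):
    d=np.load(f'pics/{n}0.npy');P=cloud(n,d)
    np.save(f'pics/{n}P.npy',P)
d=np.load('pics/topP.npy')
# height map crop over holder/bottle/rack
for name,(u0,u1,v0,v1,st) in dict(holder=(224,252,230,254,2),bottle=(272,342,192,222,3),rack=(352,424,148,244,4)).items():
    print(name,u0,v0);print((d[v0:v1:st,u0:u1:st,2]*1000).astype(int))
E
```

```text
holder 224 230
[[ 5  3  8  2  4  3  4 10  2  5  6  7  6  5]
 [ 2  3  2  6  6  4  4  5  5  6  2  1  2  5]
 [ 4  5  2  9  9  2  3  6  2  7  5  2  3  0]
 [ 5  4 10 62 64  5  5  8 10  3  3  5  2  0]
 [ 5  6  6 67 71 61 70 67 66 64 62  5  1  3]
 [ 6  8 66 65 68 65 66 65 68 65 67  2  6  1]
 [ 9  7  4 62 68 64 67 60 67 66 66  3  4  2]
 [ 8  6  8 37 39 38 38 40 58 57 52  6  2  3]
 [ 9  0  2 17 19 23 23 29 31 34 31  3  5  5]
 [ 3  4  7 12 12  9 13 13 18 14 17  7  9  2]
 [ 9  6  4  6  2  2  2  7  1  6 11  4  4  3]
 [ 7 10  5  5  7  5  1  4  5  1  7  1  3  3]]
bottle 272 192
[[   2    0    0    2   -5    0    1   -2    0   -3   -3    1   -2    2
     2    0   -3    0    0    3    0   -1   -1    0]
 [   1    0    2    0    0   -5   -2   -2    0    0    3   -5   -1   -2
    -3   -1   -2   -1    0   -5    1   -4    0   -1]
 [   0    0   -1    1    3   -1    0    2    0    3   -2   -2   -4    0
    -4    1   -3   -2    2    0    0    0   -1   -1]
 [  -4   -3    4   -3    0    0   -1   -1    0   -2   -2    0   -1    1
    36   38   43   43   46   40   39   43    0    0]
 [  -4    2   -3    2   -3   
[... 2315 characters left out ...]
7   74   74
    74   79    0 -856]
 [   4    0    2   -1   -1   -2   -1    0    5   53   82   72   76   71
    73   65    3 -859]
 [   2    0   -1    3    4   -2   -7   -1   35   56   73   76   77   77
    71   77   85 -858]
 [  -5    0   -6    1   -1   -4   -6   -1   -2   42   61   80   77   71
   100  114  113 -861]
 [   1   -1   -3   -1   -4   -2    3    2   -5   36   59   76   78   79
   101  113  116   80]
 [   0   -3    0   -3    0   -8    1   -2    0   -4   44   62   78   76
    94  101   75   63]
 [  -3    0   -1   -4    0   -1   -3   -2    0    0   40   55   78   73
    75   11    0 -862]
 [   5    0    1    0   -3   -3   -5    1    0    1   -1   12   39   38
    -2    0    0 -855]]
```

View pics/c1.png

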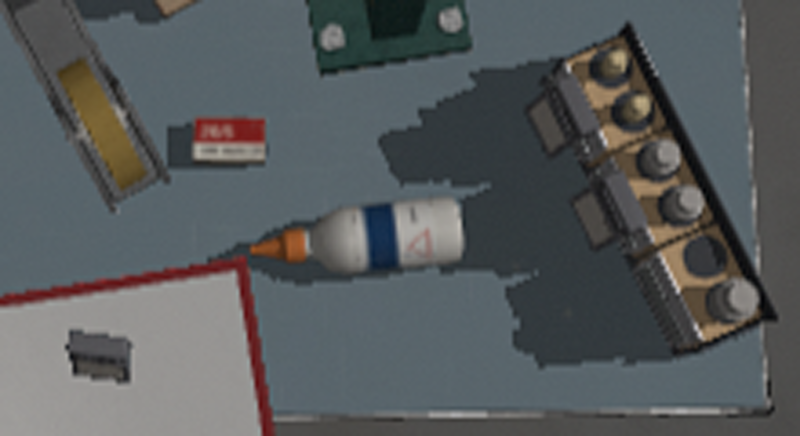

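View pics/c2.png

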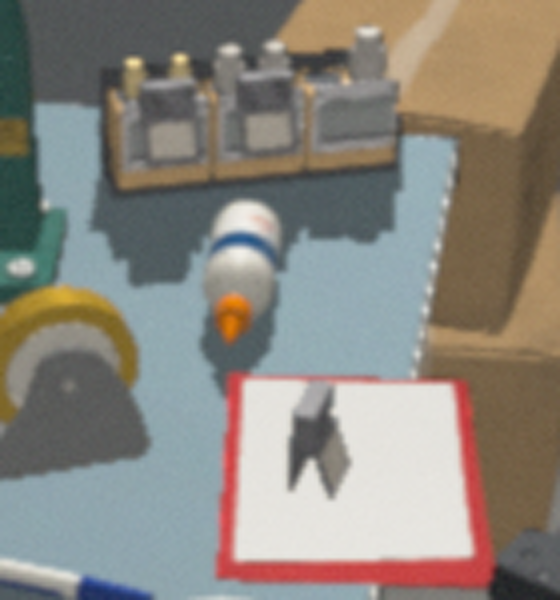

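```bash
cat > k.py <<'E'
import numpy as np
from scipy.spatial.transform import Rotation as R
from scipy.optimize import least_squares
def dh(a,al,d,th):
    c,s,ca,sa=np.cos(th),np.sin(th),np.cos(al),np.sin(al)
    return np.array([[c,-s,0,a],[s*ca,c*ca,-sa,-d*sa],[s*sa,c*sa,ca,d*ca],[0,0,0,1]])
h=np.pi/2
# xArm7 modified DH
D=[(0,0,.267),(0,-h,0),(0,h,.293),(.0525,h,0),(.0775,h,.3425),(0,h,0),(.076,-h,.097)]
def fk(q,sg=1):
    T=np.eye(4)
    for i,((a,al,d),t) in enumerate(zip(D,q)): T=T@dh(a,al,d,t)
    return T
E
python3 - <<'E'
from h import *; from k import *
q=np.array([-1.081,.689,-.195,1.565,.157,.902,-.215])
for m in(1,-1):
    qq=q.copy(); qq[[0,2,4,6]]*=m
    T=fk(qq);print(m,T.round(3), np.hypot(*T[:2,3]))
print(np.hypot(.275,.561),np.arctan2(.561,.275))
print([x for x in dir(r) if x[0]!='_'])
S=np.load('pics/sideP.npy');T=np.load('pics/topP.npy')
# bottle
for nm,P in(('top',T),('side',S)):
    p=P.reshape(-1,3); b=p[(p[:,0]>.28)&(p[:,0]<.48)&(p[:,1]>-.2)&(p[:,1]<.02)&(p[:,2]>.015)&(p[:,2]<.065)&~((p[:,0]>.43)&(p[:,1]>-.03))]
    print(nm,len(b),b.min(0),b.max(0))
    k=p[(p[:,0]>.2)&(p[:,0]<.42)&(p[:,1]>.03)&(p[:,1]<.25)&(p[:,2]>.058)&(p[:,2]<.075)]
    rr=cv2.minAreaRect(k[:,:2].astype(np.float32)*1000);print('holder head',len(k),k.mean(0),np.median(k[:,2]),rr)
E
```

```text
1 [[ 0.439 -0.899 -0.004  0.201]
 [-0.898 -0.439  0.01  -0.58 ]
 [-0.011 -0.001 -1.     0.207]
 [ 0.     0.     0.     1.   ]] 0.6137996455372491
-1 [[ 0.439  0.899 -0.004  0.201]
 [ 0.898 -0.439 -0.01   0.58 ]
 [-0.011  0.001 -1.     0.207]
 [ 0.     0.     0.     1.   ]] 0.6137996455372491
0.6247767601311688 1.1150225708181911
['Unreachable', 'finish_job', 'nose_length']Traceback (most recent call last):
  File "<stdin>", line 12, in <module>
    return umr_minimum(a, axis, None, out, keepdims, initial, where)
ValueError: zero-size array to reduction operation minimum which has no identity
```

```bash
python3 - <<'E'
from h import *
S=np.load('pics/sideP.npy');T=np.load('pics/topP.npy')
for nm,P,pts in(('top',T,[(238,243),(285,213),(315,210),(337,210),(390,205),(340,250)]),('side',S,[(303,245),(282,218),(288,200)])):
    for u,v in pts: print(nm,u,v,P[v,u].round(3))
def box(P,x0,x1,y0,y1,z0,z1):
    p=P.reshape(-1,3);return p[(p[:,0]>x0)&(p[:,0]<x1)&(p[:,1]>y0)&(p[:,1]<y1)&(p[:,2]>z0)&(p[:,2]<z1)]
c=T[243,238]
for nm,P in(('top',T),('side',S)):
    k=box(P,c[0]-.06,c[0]+.06,c[1]-.06,c[1]+.06,.057,.08)
    rr=cv2.minAreaRect(k[:,:2].astype(np.float32)*1000)
    print(nm,'head',len(k),k.mean(0).round(4),np.median(k[:,2]),rr)
    b=box(P,.38,.52,-.21,.01,.015,.065)
    print(nm,'bottle',len(b),b.min(0),b.max(0))
    body=b[(b[:,1]<np.median(b[:,1])+.03)]
    A=np.c_[b[:,1],np.ones(len(b))]
    # crest fit: bins in y, mid of x extent
    for y in np.arange(-.19,.0,.015):
        w=b[abs(b[:,1]-y)<.0075]
        if len(w)>5: print(round(y,3),len(w),w[:,0].min().round(3),w[:,0].max().round(3),np.percentile(w[:,2],90).round(3))
E
```

```text
top 238 243 [0.465 0.127 0.063]
top 285 213 [ 0.55  -0.005  0.036]
top 315 210 [ 0.554 -0.089  0.052]
top 337 210 [ 0.56  -0.157  0.   ]
top 390 205 [ 0.56  -0.292  0.078]
top 340 250 [ 0.444 -0.161 -0.002]
side 303 245 [0.469 0.153 0.066]
side 282 218 [ 0.551 -0.003  0.042]
side 288 200 [ 0.548 -0.084  0.056]
top head 113 [0.4726 0.1313 0.0653] 0.06562976299938916 ((472.7557067871094, 131.22096252441406), (44.99715805053711, 18.426721572875977), 80.59013366699219)Traceback (most recent call last):
  File "<stdin>", line 13, in <module>
    return umr_minimum(a, axis, None, out, keepdims, initial, where)
ValueError: zero-size array to reduction operation minimum which has no identity
```

```bash
python3 - <<'E'
from h import *
S=np.load('pics/sideP.npy');T=np.load('pics/topP.npy')
def box(P,x0,x1,y0,y1,z0,z1):
    p=P.reshape(-1,3);return p[(p[:,0]>x0)&(p[:,0]<x1)&(p[:,1]>y0)&(p[:,1]<y1)&(p[:,2]>z0)&(p[:,2]<z1)]
for nm,P in(('top',T),('side',S)):
    k=box(P,.42,.53,.07,.19,.058,.08)
    print(nm,'head',len(k),k.mean(0).round(4),cv2.minAreaRect(k[:,:2].astype(np.float32)*1000))
    b=box(P,.48,.62,-.2,.03,.022,.065)
    print('bottle',len(b),cv2.minAreaRect(b[:,:2].astype(np.float32)*1000))
    for y in np.arange(-.165,.03,.015):
        w=b[abs(b[:,1]-y)<.0075]
        if len(w)>5: print(y.round(3),len(w),np.percentile(w[:,0],[1,99]).round(3),w[:,0].mean().round(3),np.percentile(w[:,2],90).round(3))
# rack
import sys
allp=[]
for nm,P in(('top',T),('side',S)):
    p=box(P,.42,.75,-.42,-.17,.02,.13); print(nm,len(p),p.min(0),p.max(0),cv2.minAreaRect(p[p[:,2]>.06][:,:2].astype(np.float32)*1000))
    g=np.zeros((330,250))
    for q in p: g[int((q[0]-.42)*1000),int((q[1]+.42)*1000)]=max(q[2],g[int((q[0]-.42)*1000),int((q[1]+.42)*1000)])
    g=cv2.dilate(g,np.ones((3,3)))
    im=cv2.applyColorMap((g*2000).clip(0,255).astype(np.uint8),cv2.COLORMAP_JET)
    allp.append(im[::-1,::-1])
cv2.imwrite('pics/ortho.png',cv2.resize(np.hstack(allp),None,fx=1.6,fy=1.6,interpolation=cv2.INTER_NEAREST))
E
```

```text
top head 111 [0.4728 0.1316 0.0654] ((472.7557067871094, 131.22096252441406), (44.99715805053711, 18.426721572875977), 80.59013366699219)
bottle 830 ((555.839111328125, -68.28144836425781), (53.076255798339844, 162.5647430419922), 4.230532646179199)
-0.15 41 [0.537 0.582] 0.557 0.051
-0.135 96 [0.535 0.584] 0.558 0.054
-0.12 97 [0.534 0.585] 0.558 0.054
-0.105 97 [0.533 0.582] 0.556 0.054
-0.09 105 [0.531 0.583] 0.554 0.054
-0.075 94 [0.53 0.58] 0.554 0.054
-0.06 99 [0.529 0.58 ] 0.553 0.053
-0.045 81 [0.532 0.576] 0.552 0.05
-0.03 44 [0.539 0.564] 0.551 0.04
-0.015 45 [0.539 0.563] 0.55 0.04
-0.0 26 [0.545 0.556] 0.549 0.036
side head 98 [0.472  0.1352 0.0662] ((472.10150146484375, 131.0355987548828), (47.946353912353516, 18.1568603515625), 82.72899627685547)
bottle 492 ((555.2700805664062, -70.14900207519531), (52.02273178100586, 170.70404052734375), 4.877007484436035)
-0.15 10 [0.54  0.576] 0.557 0.054
-0.135 38 [0.537 0.586] 0.56 0.056
-0.12 43 [0.535 0.584] 0.558 0.055
-0.105 44 [0.532 0.583] 0.555 0.056
-0.09 42 [0.532 0.582] 0.556 0.056
-0.075 49 [0.53 0.58] 0.554 0.056
-0.06 70 [0.529 0.579] 0.551 0.055
-0.045 101 [0.532 0.577] 0.554 0.049
-0.03 22 [0.541 0.565] 0.553 0.043
-0.015 46 [0.539 0.562] 0.549 0.043
-0.0 21 [0.544 0.557] 0.55 0.038
0.015 6 [0.546 0.551] 0.549 0.032
top 2838 [ 0.46130193 -0.37470966  0.02042919] [ 0.70995672 -0.20275102  0.12225698] ((579.626708984375, -286.457275390625), (248.9314422607422, 88.97541046142578), 22.73862075805664)
side 2078 [ 0.46151725 -0.3779585   0.02000445] [ 0.71040595 -0.20161512  0.12101778] ((578.9810180664062, -288.6127014160156), (247.54383850097656, 100.81705474853516), 23.480939865112305)
```

View pics/ortho.png

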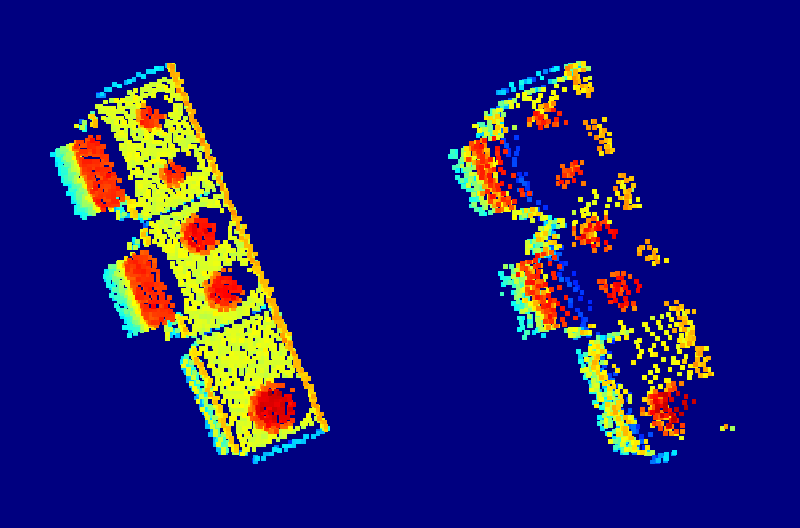

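```bash
python3 - <<'E'
from h import *
S=np.load('pics/sideP.npy');T=np.load('pics/topP.npy')
def box(P,x0,x1,y0,y1,z0,z1):
    p=P.reshape(-1,3);return p[(p[:,0]>x0)&(p[:,0]<x1)&(p[:,1]>y0)&(p[:,1]<y1)&(p[:,2]>z0)&(p[:,2]<z1)]
for nm,P in(('top',T),('side',S)):
    p=box(P,.42,.75,-.42,-.17,.02,.13)
    a=np.radians(23)
    ex=np.array([np.sin(a),-np.cos(a)]);ey=np.array([np.cos(a),np.sin(a)])
    o=np.array([.58,-.287]); x=(p[:,:2]-o)@ex;y=(p[:,:2]-o)@ey;z=p[:,2]
    hd=(z>.094)&(z<.116)&(x<-.018)
    cs=[]
    for c in(0,.08):
        m=hd&(abs(y-c)<.035)
        xy=np.c_[x,y][m].astype(np.float32)*1000
        print(nm,c,m.sum(),cv2.minAreaRect(xy), 'pct',np.percentile(xy,[2,98],axis=0).round(1),'medz',np.median(z[m]))
    # plate strip at empty bay
    m=(z>.078)&(z<.096)&(y<-.045)&(y>-.115)&(x<.0); xs=x[m]
    print('plate',m.sum(),np.histogram(xs,bins=np.arange(-.06,.0,.003)),np.median(z[m&(x<-.015)]))
    m2=m&(x<-.015)
    if m2.sum()>10: print('slope',np.polyfit(y[m2],x[m2],1),'y ext',y[m2].min(),y[m2].max(), 'mean',x[m2].mean())
    m=(z>.02)&(z<.13);print('y ext',np.percentile(y,[.3,99.7]))
    # backplate slope
    m=(z>.076)&(z<.1)&(x>.026)
    print('back',m.sum(),np.polyfit(y[m],x[m],1))
E
```

```text
top 0 121 ((-26.74930191040039, -0.07622909545898438), (46.328975677490234, 17.218320846557617), 88.12521362304688) pct [[-35.  -22.6]
 [-18.8  21.5]] medz 0.10493141260944938
top 0.08 124 ((-27.179868698120117, 79.25675964355469), (45.827613830566406, 17.698413848876953), 89.40611267089844) pct [[-35.6  57.1]
 [-18.6 100.8]] medz 0.10480447731635112
plate 69 (array([ 0,  0,  0,  0,  0,  0,  0,  0,  0,  0,  0,  2,  1,  0, 34, 16,  6,
        3,  4]), array([-0.06 , -0.057, -0.054, -0.051, -0.048, -0.045, -0.042, -0.039,
       -0.036, -0.033, -0.03 , -0.027, -0.024, -0.021, -0.018, -0.015,
       -0.012, -0.009, -0.006, -0.003])) 0.08348444055605153
slope [-0.01006018 -0.01767959] y ext -0.11409464056947158 -0.04740630054901261 mean -0.016845001047923514
y ext [-0.12491508  0.12411166]
back 319 [-0.00535447  0.03842916]
side 0 86 ((-29.055599212646484, -1.3404808044433594), (20.393600463867188, 46.312461853027344), 2.8195340633392334) pct [[-39.  -23.4]
 [-19.3  21.5]] medz 0.1043951803421948
side 0.08 89 ((-29.41225814819336, 79.2436294555664), (22.709850311279297, 47.14414596557617), 0.6446298360824585) pct [[-38.6  57.3]
 [-18.7 102. ]] medz 0.10440052491631924
plate 73 (array([ 0,  0,  0,  0,  0,  0,  0,  0,  0,  0,  3,  2,  2, 14, 26, 14,  6,
        5,  0]), array([-0.06 , -0.057, -0.054, -0.051, -0.048, -0.045, -0.042, -0.039,
       -0.036, -0.033, -0.03 , -0.027, -0.024, -0.021, -0.018, -0.015,
       -0.012, -0.009, -0.006, -0.003])) 0.08279790825814926
slope [ 0.01003398 -0.01770533] y ext -0.11298223132132715 -0.04754520125267511 mean -0.01853087837039299
y ext [-0.12534861  0.12522615]
back 201 [0.00357457 0.04045805]
```

```bash
python3 -m inch '1 -.0265 -.0224 .0025 0 0 0;1 -.0265 -.0224 .0025 0 0 0;1 -.0265 -.0224 .0025 0 0 0;1 -.0265 -.0224 .0025 0 0 0;1 -.0265 -.0224 .0025 0 0 0;1 -.0265 -.0224 .0025 0 0 0;1 -.0265 -.0224 .0025 0 0 0;1 -.0265 -.0224 .0025 0 0 0;1 -.0265 -.0224 .0025 0 0 0;1 -.0265 -.0224 .0025 0 0 0;1 -.0265 -.0224 .0025 0 0 0;1 -.0265 -.0224 .0025 0 0 0;1 -.0265 -.0224 .0025 0 0 0;1 -.0265 -.0224 .0025 0 0 0;1 -.0265 -.0224 .0025 0 0 0;1 -.0265 -.0224 .0025 0 0 0;1 -.0265 -.0224 .0025 0 0 0;1 -.0265 -.0224 .0025 0 0 0;1 -.0265 -.0224 .0025 0 0 0;1 -.0265 -.0224 .0025 0 0 0'; python3 -c "
from h import *;s=get_state();np.save('q1.npy',np.r_[s['q'],s['tool_pos'],s['eef_rot']]);print(s['q'].round(3),s['tool_pos'])"
python3 -m inch '1 0 0 0 0 0 .1165;1 0 0 0 0 0 .1165;1 0 0 0 0 0 .1165;1 0 0 0 0 0 .1165;1 0 0 0 0 0 .1165;1 0 0 0 0 0 .1165;1 0 0 0 0 0 .1165;1 0 0 0 0 0 .1165;1 0 0 0 0 0 .1165;1 0 0 0 0 0 0'; python3 -c "
from h import *;s=get_state();np.save('q2.npy',np.r_[s['q'],s['tool_pos'],s['eef_rot']]);print(s['q'].round(3),s['tool_pos'],R.from_quat(s['eef_rot']).as_matrix().round(3))"
```

```text
clock: 1.77
tool_pos: [0.554, -0.0761, 0.1993]
eef_rot: [0.226, 0.974, 0.0, -0.0]
contact_force: [-0.9, 0.4, 0.1]
opening: 1.0
finger_force: 0.0
[ 0.229  0.679 -0.292  1.815  0.287  0.69   0.889] [ 0.55396053 -0.07610574  0.19930247]
clock: 2.6
tool_pos: [0.5536, -0.0741, 0.1994]
eef_rot: [0.684, 0.729, -0.0, -0.0]
contact_force: [0.1, -0.3, -0.2]
opening: 1.001
finger_force: 0.0
[ 0.041  0.668  0.016  1.827 -0.016  0.648  0.13 ] [ 0.55362875 -0.07407336  0.19941603] [[-0.064  0.998 -0.001]
 [ 0.998  0.064 -0.   ]
 [-0.    -0.001 -1.   ]]
```

```bash
cat > k.py <<'E'
import numpy as np,itertools
from scipy.spatial.transform import Rotation as R
from scipy.optimize import least_squares
Rz=lambda t:R.from_euler('z',t).as_matrix(); Ry=lambda t:R.from_euler('y',t).as_matrix()
def fk(q,P,sg):
    h,d1,e1,e2,d2,w,L,c=P; M=np.eye(3);p=np.array([0,0,h])
    M=M@Rz(sg[0]*q[0])@Ry(q[1]);p=p+M@[0,0,d1]
    M=M@Rz(sg[1]*q[2]);p=p+M@[e1,0,0]
    M=M@Ry(q[3]);p=p+M@[e2,0,d2]
    M=M@Rz(sg[2]*q[4])@Ry(q[5]);p=p+M@[w,0,L]
    M=M@Rz(sg[3]*q[6]+c)
    return p,M
P0=np.array([.33,.35,0,0,.35,.05,.3,0])
def res(P,data,sg):
    o=[]
    for d in data:
        p,M=fk(d[:7],P,sg); o+=list(p-d[7:10]); o+=list((R.from_matrix(M).inv()*R.from_quat(d[10:])).as_rotvec()*.3)
    return np.r_[o,(P-P0)[:7]*.002]
def fit(data):
    best=None
    for sg in itertools.product((1,-1),repeat=4):
        for c in(0,1.57,3.14,-1.57):
            s=least_squares(lambda P:res(P,data,sg),np.r_[P0[:7],c])
            if best is None or s.cost<best[0]: best=(s.cost,s.x,sg)
    return best
lo=np.array([-3.01,-.46,-1.47,.13,-1,.04,-2.66]);hi=np.array([3.01,2.08,1.51,2.56,4.14,2.09,2.66])
def ik(pos,M,b,n=20,seed=0,q0=None):
    rng=np.random.default_rng(seed);out=[]
    for i in range(n):
        s0=rng.uniform(lo,hi) if (q0 is None or i) else q0
        f=lambda q:np.r_[fk(q,b[1],b[2])[0]-pos,.3*R.from_matrix(fk(q,b[1],b[2])[1].T@M).as_rotvec()]
        s=least_squares(f,np.clip(s0,lo+.01,hi-.01),bounds=(lo+.03,hi-.03))
        if s.cost<1e-6: out.append(s.x)
    return out
E
python3 - <<'E'
from k import *
d0=np.array([-1.08119292,  0.68986402, -0.19450845,  1.56619776,  0.15729534,0.90250799, -0.21511937,.2749247 , 0.56069703, 0.24902372,.225914496,.974146811,-.000785,-.000119])
np.save('q0.npy',d0)
b=fit([d0,np.load('q1.npy'),np.load('q2.npy')]);print(b)
E
```

```text
(np.float64(0.0011839338094775278), array([ 1.82948122,  0.81436292, -0.45473888, -0.01512946,  0.3064833 ,
       -0.21751632,  2.31305218,  1.57079633]), (-1, -1, -1, -1))
```

```bash
python3 - <<'E'
from k import *
D=[np.load(f'q{i}.npy') for i in range(3)]
# orientation only: zero offsets in all joints allowed small? test base yaw b, tool yaw c, signs
out=[]
for sg in itertools.product((1,-1),repeat=4):
  for t4 in(1,-1):
   for t6 in (1,-1):
    def f(P):
        o=[]
        for d in D:
            q=d[:7];M=Rz(P[0]+sg[0]*q[0])@Ry(q[1])@Rz(sg[1]*q[2])@Ry(t4*q[3])@Rz(sg[2]*q[4])@Ry(t6*q[5]+P[2])@Rz(sg[3]*q[6]+P[1])
            o+=list((R.from_matrix(M).inv()*R.from_quat(d[10:])).as_rotvec())
        return o
    for c in(0,1.57,3.14,-1.57):
      for k in (0,1.57,3.14,-1.57):
        s=least_squares(f,[0,c,k]);out.append((s.cost,sg,t4,t6,s.x.round(3)))
out.sort(key=lambda t:t[0])
for o in out[:5]:print(o)
E
```

```text
(np.float64(1.195504670761882e-14), (-1, -1, -1, -1), 1, 1, array([-0.   ,  1.571, -0.   ]))
(np.float64(1.1955046721087785e-14), (-1, -1, -1, -1), 1, 1, array([-0.   ,  1.571, -0.   ]))
(np.float64(1.1955046728106193e-14), (-1, -1, -1, -1), 1, 1, array([-0.   ,  1.571, -0.   ]))
(np.float64(1.1955046729125398e-14), (-1, -1, -1, -1), 1, 1, array([-0.   ,  1.571, -0.   ]))
(np.float64(1.1955046737784916e-14), (-1, -1, -1, -1), 1, 1, array([-0.   ,  1.571, -0.   ]))
```

```bash
python3 -m inch '1 0 0 .03 0 0 0;1 0 0 .03 0 0 0;1 0 0 .03 0 0 0;1 0 0 .03 0 0 0;1 0 0 .03 0 0 0;1 0 0 .02 0 0 0;1 0 0 .0095 0 0 0;1 0 0 0 0 0 0;-1 0 0 0 0 0 0;-1 0 0 0 0 0 0;-1 0 0 0 0 0 0;-1 0 0 0 0 0 0;-1 0 0 0 0 0 0;-1 0 0 0 0 0 0;-1 0 0 0 0 0 0;-1 0 0 0 0 0 0' 30; python3 -c "
from h import *;s=get_state();np.save('q3.npy',np.r_[s['q'],s['tool_pos'],s['eef_rot']]);print(s['q'].round(3),s['tool_pos'])"
```

```text
clock: 3.93
tool_pos: [0.5545, -0.0743, 0.0209]
eef_rot: [0.683, 0.73, 0.001, 0.001]
contact_force: [-0.0, -1.0, 5.4]
opening: 0.594
finger_force: 29.9
[ 0.049  0.965  0.004  1.901 -0.011  0.274  0.128] [ 0.55451836 -0.0743099   0.02090203]
```

```bash
python3 -m inch '-1 0 0 -.02 0 0 0;-1 0 0 -.04 0 0 0;-1 0 0 -.04 0 0 0;-1 0 0 -.04 0 0 0;-1 0 0 -.04 0 0 0;-1 0 0 -.04 0 0 0;-1 0 0 0 0 0 0;-1 0 0 0 0 0 0'; cat > kin.py <<'E'
from k import *; import glob
sg=(-1,)*4
def rows(q):
    M1=Rz(-q[0]);M2=M1@Ry(q[1]);M3=M2@Rz(-q[2]);M4=M3@Ry(q[3]);M5=M4@Rz(-q[4]);M6=M5@Ry(q[5])
    A=np.c_[[0,0,1],M1[:,:2],M2[:,1:],M3[:,:2],M4[:,1:],M5[:,:2],M6[:,[0,1,2]]]
    return A,M6@Rz(-q[6]+np.pi/2)
def load():
    D=[np.load(f) for f in sorted(glob.glob('q*.npy'))]
    A=np.vstack([rows(d[:7])[0] for d in D]);y=np.concatenate([d[7:10] for d in D])
    n=A.shape[1];x0=np.array([.3,0,0,0,.3,0,0,0,.35,0,0,.03,0,.25])
    lam=1e-3
    return x0+np.linalg.lstsq(np.vstack([A,lam*np.eye(n)]),np.r_[y-A@x0,np.zeros(n)],rcond=None)[0],D
def fk(q,v): A,M=rows(q);return A@v,M
def ik(pos,M,v,n=15,q0=None,w=0.05):
    rng=np.random.default_rng(0);out=[]
    for i in range(n):
        s0=q0 if (q0 is not None and i==0) else rng.uniform(lo,hi)
        f=lambda q:np.r_[fk(q,v)[0]-pos,.3*R.from_matrix(fk(q,v)[1].T@M).as_rotvec()]
        s=least_squares(f,np.clip(s0,lo+.05,hi-.05),bounds=(lo+.04,hi-.04),max_nfev=80)
        if s.cost<1e-6: out.append(s.x)
    return out
E
python3 - <<'E'
from h import *;s=get_state();np.save('q4.npy',np.r_[s['q'],s['tool_pos'],s['eef_rot']])
from kin import *
v,D=load();print(v.round(3));print([(fk(d[:7],v)[0]-d[7:10]).round(4) for d in D])
E
```

```text
clock: 4.6
tool_pos: [0.5546, -0.0745, 0.2421]
eef_rot: [0.683, 0.73, 0.001, 0.002]
contact_force: [-0.7, -0.4, -2.1]
opening: 0.592
finger_force: 29.9
[ 0.339  0.    -0.009 -0.009  0.563  0.    -0.013 -0.013  0.345 -0.
 -0.     0.    -0.     0.307]
[array([-0.,  0.,  0.]), array([-0., -0., -0.]), array([ 0.,  0., -0.]), array([-0., -0.,  0.]), array([-0.,  0., -0.])]
```

```bash
cat > sim.py <<'E'
from kin import *
v,D=load()
def track(q,poses,reg=.02):
    for p,M in poses:
        f=lambda x:np.r_[20*(fk(x,v)[0]-p),6*R.from_matrix(fk(x,v)[1].T@M).as_rotvec(),reg*(x-q)]
        q=least_squares(f,np.clip(q,lo+.011,hi-.011),bounds=(lo+.01,hi-.01),max_nfev=30).x
    e=np.linalg.norm(fk(q,v)[0]-poses[-1][0]),np.linalg.norm(R.from_matrix(fk(q,v)[1].T@poses[-1][1]).as_rotvec())
    return q,e
def rot(psi,tilt):
    t=np.array([np.cos(psi),np.sin(psi),0]);M0=np.c_[t,np.cross([0,0,-1],t),[0,0,-1]]
    return M0@Ry(tilt)
E
python3 - <<'E'
from sim import *
q=D[-1][:7];p0=D[-1][7:10];s0=np.arctan2(.998,-.064)
for psi in np.radians([-20,-35,-50,-90]):
  for xy in([.55,-.12],[.5,-.1],[.45,-.12],[.6,-.1]):
    z=.25;P=[]
    for a in np.linspace(0,1,12)[1:]: P.append((p0+(np.r_[xy,z]-p0)*a,rot(s0+(psi-s0)*a,0)))
    qa,e1=track(q,P)
    P2=[(np.r_[xy,.25],rot(psi,t)) for t in np.linspace(0,np.pi/2,14)]
    qb,e2=track(qa,P2)
    P3=[(np.r_[xy,zz],rot(psi,np.pi/2)) for zz in(.2,.16,.12,.08)]
    qc,e3=track(qb,P3)
    print(np.degrees(psi).round(),xy,'e',np.round(e1+e2+e3,3),'qc',qc.round(2))
E
```

```text
-20.0 [0.55, -0.12] e [0.    0.    0.098 0.606 0.093 0.577] qc [-1.26  2.07  1.27  2.06 -0.99  0.05 -2.65]
-20.0 [0.5, -0.1] e [0.    0.    0.104 0.59  0.098 0.564] qc [-1.4   2.07  1.2   2.16 -0.99  0.05 -2.65]
-20.0 [0.45, -0.12] e [0.    0.    0.119 0.62  0.113 0.602] qc [-1.48  2.07  1.13  2.25 -0.99  0.05 -2.65]
-20.0 [0.6, -0.1] e [0.    0.    0.094 0.558 0.081 0.53 ] qc [-1.2   2.07  1.33  1.97 -0.99  0.05 -2.65]
-35.0 [0.55, -0.12] e [0.    0.    0.068 0.418 0.061 0.376] qc [-1.22  2.07  1.27  2.07 -0.99  0.05 -2.65]
-35.0 [0.5, -0.1] e [0.    0.    0.072 0.41  0.065 0.375] qc [-1.34  2.07  1.2   2.17 -0.99  0.05 -2.65]
-35.0 [0.45, -0.12] e [0.    0.    0.085 0.447 0.078 0.424] qc [-1.39  2.07  1.13  2.24 -0.99  0.05 -2.65]
-35.0 [0.6, -0.1] e [0.    0.    0.059 0.369 0.05  0.324] qc [-1.17  2.07  1.32  1.99 -0.99  0.05 -2.65]
-50.0 [0.55, -0.12] e [0.    0.    0.037 0.225 0.029 0.185] qc [-1.17  2.07  1.26  2.08 -0.99  0.05 -2.65]
-50.0 [0.5, -0.1] e [0.    0.    0.04  0.225 0.033 0.2  ] qc [-1.28  2.07  1.19  2.18 -0.99  0.05 -2.65]
-50.0 [0.45, -0.12] e [0.    0.    0.052 0.273 0.045 0.258] qc [-1.32  2.07  1.14  2.25 -0.99  0.05 -2.65]
-50.0 [0.6, -0.1] e [0.    0.    0.027 0.171 0.019 0.127] qc [-1.13  2.07  1.31  2.01 -0.99  0.05 -2.65]
-90.0 [0.55, -0.12] e [0.    0.    0.036 0.216 0.029 0.208] qc [-1.05  2.07  1.5   1.94 -0.92  0.61 -2.65]
-90.0 [0.5, -0.1] e [0.    0.    0.034 0.183 0.026 0.186] qc [-1.12  2.07  1.5   2.   -0.91  0.68 -2.65]
-90.0 [0.45, -0.12] e [0.    0.    0.022 0.112 0.023 0.153] qc [-1.14  2.07  1.44  2.1  -0.94  0.63 -2.65]
-90.0 [0.6, -0.1] e [0.    0.    0.043 0.286 0.039 0.273] qc [-1.02  2.03  1.5   1.87 -0.89  0.59 -2.65]
```

```bash
cat > s2.py <<'E'
from sim import *
q0=D[-1][:7];p0=D[-1][7:10];s0=np.arctan2(.998,-.064)
for deg in range(-180,180,30):
  psi=np.radians(deg)
  for xy in([.55,-.08],[.45,-.1]):
    sols=ik(np.r_[xy,.08],rot(psi,np.pi/2),v,n=10)
    # forward track with q5 etc: choose nearest
    best=None
    for s in sols:
        qb,e=track(s,[(np.r_[xy,.08+.17*a],rot(psi,np.pi/2*(1-a))) for a in np.linspace(0,1,10)])
        # then yaw back to grasp pose
        P=[(np.r_[xy,.25]+(p0-np.r_[xy,.25])*a,rot(psi+(s0-psi)*a,0)) for a in np.linspace(0,1,10)]
        qd,e2=track(qb,P)
        c=e[1]+e2[1]+.1*np.abs(qd-q0).max()
        if best is None or c<best[0]: best=(c,s,qb,qd,e[1],e2[1])
    print(deg,xy,len(sols), '' if best is None else [np.round(t,2).tolist() for t in best])
E
timeout 500 python3 s2.py
```

```text
-180 [0.55, -0.08] 0 
-180 [0.45, -0.1] 0 
-150 [0.55, -0.08] 0 
-150 [0.45, -0.1] 4 [0.76, [-0.08, 1.48, -0.13, 1.19, 0.48, 2.05, 1.67], [0.48, 0.52, -0.54, 2.03, 0.41, 0.7, 1.77], [-0.06, 0.59, 0.13, 2.24, 4.13, 0.05, 2.25], 0.0, 0.34]
-120 [0.55, -0.08] 0 
-120 [0.45, -0.1] 3 [0.76, [-0.11, 1.46, -0.43, 1.51, 0.9, 2.02, 1.44], [0.83, 0.74, -1.22, 2.01, 0.84, 1.02, 1.8], [-0.06, 0.59, 0.13, 2.24, 4.13, 0.05, 2.25], 0.0, 0.34]
-90 [0.55, -0.08] 1 [0.76, [-0.63, 1.46, 0.29, 1.62, 0.94, 1.38, 1.79], [0.5, 0.68, -0.75, 1.76, 0.57, 0.93, 2.65], [-0.06, 0.59, 0.13, 2.24, 4.13, 0.05, 2.25], 0.0, 0.34]
-90 [0.45, -0.1] 3 [0.76, [-0.18, 1.49, -0.53, 1.89, 1.2, 2.01, 1.21], [0.89, 0.88, -1.46, 2.01, 0.96, 1.21, 2.18], [-0.06, 0.59, 0.13, 2.24, 4.13, 0.05, 2.25], 0.0, 0.34]
-60 [0.55, -0.08] 2 [0.81, [-0.36, 1.46, -0.26, 2.04, 1.61, 1.86, 1.23], [0.73, 0.99, -1.46, 1.79, 1.06, 1.37, 2.65], [-0.06, 0.59, 0.13, 2.24, 4.13, 0.05, 2.25], 0.05, 0.34]
-60 [0.45, -0.1] 2 [0.78, [-0.78, 1.6, 0.18, 2.29, 1.49, 1.26, 0.86], [0.88, 0.88, -1.46, 2.03, 0.98, 1.21, 2.65], [-0.06, 0.59, 0.13, 2.24, 4.13, 0.
[... 658 characters left out ...]
2, [0.8, 1.5, -0.52, 1.34, -0.69, 1.44, 0.99], [-0.05, 0.6, 0.19, 1.79, -0.16, 0.76, 0.22], [-0.05, 0.62, 0.17, 1.79, -0.14, 0.75, 0.26], 0.0, 0.0]
90 [0.45, -0.1] 3 [0.02, [0.91, 1.46, -0.44, 1.56, -0.65, 1.39, 1.15], [-0.04, 0.49, 0.23, 2.06, -0.19, 0.62, 0.33], [-0.08, 0.62, 0.22, 1.79, -0.19, 0.75, 0.3], 0.0, 0.0]
120 [0.55, -0.08] 1 [0.03, [0.48, 1.56, -0.25, 0.89, -0.62, 2.02, 0.98], [-0.06, 0.6, 0.19, 1.79, -0.16, 0.76, 0.74], [-0.14, 0.63, 0.33, 1.79, -0.28, 0.76, 0.39], 0.0, 0.0]
120 [0.45, -0.1] 2 [0.0, [0.7, 1.51, -0.5, 1.22, -0.34, 1.79, 0.97], [0.23, 0.48, -0.17, 2.04, 0.13, 0.63, 0.5], [0.06, 0.61, -0.02, 1.78, 0.01, 0.75, 0.1], 0.0, 0.0]
150 [0.55, -0.08] 0 
150 [0.45, -0.1] 0
```

```bash
cat > s3.py <<'E'
from sim import *
q0=D[-1][:7];p0=D[-1][7:10];s0=np.arctan2(.998,-.064)
for deg in (50,55,65,75):
    psi=np.radians(deg);xy=[.475,-.06];q=q0
    a=np.linspace(0,1,8)[1:]
    P=[(p0+(np.r_[xy,.25]-p0)*t,rot(s0+(psi-s0)*t,0)) for t in a]
    qa,e1=track(q,P)
    qb,e2=track(qa,[(np.r_[xy,.25],rot(psi,t)) for t in np.linspace(0,np.pi/2,14)])
    qc,e3=track(qb,[(np.r_[xy,z],rot(psi,np.pi/2)) for z in(.2,.16,.12,.08)])
    print(deg,np.round(e1+e2+e3,3),qa.round(2),qb.round(2),qc.round(2))
E
python3 s3.py
```

```text
50 [0.    0.    0.001 0.004 0.    0.   ] [-0.14  0.51  0.25  2.01 -0.21  0.64 -0.44] [ 1.44  1.65 -1.44  2.28 -0.99  0.05  1.14] [ 1.43  1.85 -1.1   2.1  -0.78  0.25  1.28]
55 [0. 0. 0. 0. 0. 0.] [-0.12  0.51  0.23  2.01 -0.18  0.64 -0.38] [ 1.41  1.58 -1.35  2.21 -0.74  0.22  0.89] [ 1.4   1.81 -1.08  2.04 -0.55  0.36  1.03]
65 [0. 0. 0. 0. 0. 0.] [-0.08  0.51  0.17  2.01 -0.14  0.64 -0.26] [ 1.25  1.34 -1.    2.07 -0.92  0.69  1.1 ] [ 1.21  1.62 -0.84  1.91 -0.76  0.72  1.21]
75 [0. 0. 0. 0. 0. 0.] [-0.05  0.5   0.12  2.   -0.1   0.64 -0.13] [ 1.11  1.25 -0.81  1.93 -0.85  0.99  1.04] [ 1.07  1.54 -0.7   1.78 -0.72  0.97  1.16]
```

```bash
python3 -m inch '-1 .0085 -.0263 0 0 0 0;-1 .0085 -.0263 0 0 0 0;-1 .0085 -.0263 0 0 0 0;-1 0 0 0 0 0 .0922;-1 0 0 0 0 0 .0922;-1 0 0 0 0 0 .0922;-1 0 0 0 0 0 .0922;-1 0 0 0 0 0 .0922;-1 0 0 0 0 0 .0922;-1 0 0 0 0 .1 0;-1 0 0 0 0 .1 0;-1 0 0 0 0 .1 0;-1 0 0 0 0 .1 0;-1 0 0 0 0 .1 0;-1 0 0 0 0 .1 0;-1 0 0 0 0 .1 0;-1 0 0 0 0 .1 0'; python3 -c "
from h import *;s=get_state();np.save('q5.npy',np.r_[s['q'],s['tool_pos'],s['eef_rot']]);print(s['q'].round(3),R.from_quat(s['eef_rot']).as_matrix().round(3))
from kin import *;v,D=load();print(v.round(3))"
```

```text
clock: 6.02
tool_pos: [0.4723, -0.0547, 0.2394]
eef_rot: [0.789, 0.474, 0.334, -0.202]
contact_force: [0.4, 0.6, -2.9]
opening: 0.592
finger_force: 29.9
[ 0.982  0.769 -0.784  2.169 -0.817  0.394  0.66 ] [[ 0.327  0.883  0.336]
 [ 0.613 -0.469  0.635]
 [ 0.719 -0.001 -0.695]]
[ 0.347  0.    -0.009 -0.009  0.563  0.    -0.013 -0.013  0.345 -0.
 -0.     0.    -0.     0.315]
```

```bash
python3 -m inch '-1 0 0 0 0 .0964 0;-1 0 0 0 0 .0964 0;-1 0 0 0 0 .0964 0;-1 0 0 0 0 .0964 0;-1 0 0 0 0 .0964 0;-1 0 0 0 0 .0964 0;-1 0 0 0 0 .0964 0;-1 0 0 0 0 .0964 0;-1 0 0 0 0 0 0;-1 0 0 0 0 0 0'; python3 - <<'E'
from h import *;s=get_state();np.save('q6.npy',np.r_[s['q'],s['tool_pos'],s['eef_rot']]);print(s['q'].round(3),R.from_quat(s['eef_rot']).as_matrix().round(3))
p,d=snap('side','s1');P=cloud('side',d);p2,d2=snap('top','t1')
cv2.imwrite('pics/v1.png',np.vstack([cv2.resize(p[120:330,180:460],(560,420)),cv2.resize(p2[130:220,220:420],(560,252))[:180]])[:,:,::-1])
E
```

```text
clock: 6.85
tool_pos: [0.473, -0.0538, 0.2379]
eef_rot: [0.608, 0.363, 0.604, -0.366]
contact_force: [-0.9, 1.1, -1.2]
opening: 0.592
finger_force: 30.0
[ 1.321  1.447 -1.104  2.111 -0.842  0.539  1.044] [[ 0.006  0.883  0.469]
 [-0.001 -0.469  0.883]
 [ 1.    -0.006 -0.002]]
```

View pics/v1.png

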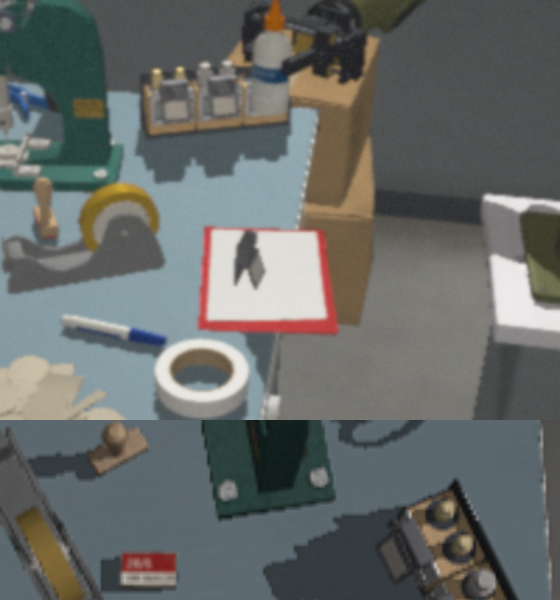

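```bash
python3 -m inch '-1 -.036 0 0 0 0 0;-1 -.036 0 0 0 0 0;-1 -.036 0 0 0 0 0;-1 -.03 0 0 0 0 0;-1 -.01 0 0 0 0 0;-1 0 0 0 0 0 0;-1 0 0 0 0 0 0'; python3 -m inch '-1 -.004 0 0 0 0 0;-1 -.002 0 0 0 0 0;-1 0 0 0 0 0 0;-1 0 0 0 0 0 0'
```

```text
clock: 7.53
tool_pos: [0.4736, -0.0544, 0.0947]
eef_rot: [0.606, 0.366, 0.605, -0.364]
contact_force: [-1.5, 0.7, -1.6]
opening: 0.593
finger_force: 29.9
clock: 7.87
tool_pos: [0.4733, -0.0545, 0.0869]
eef_rot: [0.606, 0.365, 0.605, -0.364]
contact_force: [0.8, -0.8, -2.3]
opening: 0.591
finger_force: 29.9
```

```bash
for i in 1; do python3 -m inch '-1 -.002 0 0 0 0 0;-1 -.002 0 0 0 0 0;-1 0 0 0 0 0 0;-1 0 0 0 0 0 0'; python3 -m inch '-1 -.0015 0 0 0 0 0;-1 -.0015 0 0 0 0 0;-1 0 0 0 0 0 0;-1 0 0 0 0 0 0';python3 -m inch '-1 -.001 0 0 0 0 0;-1 0 0 0 0 0 0;-1 0 0 0 0 0 0;-1 0 0 0 0 0 0'; done; python3 -c "
from h import *;s=get_state();print(R.from_quat(s['eef_rot']).as_matrix().round(3))"
```

```text
clock: 8.2
tool_pos: [0.4732, -0.0543, 0.082]
eef_rot: [0.606, 0.365, 0.605, -0.365]
contact_force: [-0.2, -0.4, -3.0]
opening: 0.59
finger_force: 29.9
clock: 8.53
tool_pos: [0.4732, -0.0543, 0.079]
eef_rot: [0.606, 0.365, 0.605, -0.365]
contact_force: [-1.4, -0.8, -2.2]
opening: 0.593
finger_force: 29.9
clock: 8.87
tool_pos: [0.4732, -0.0543, 0.0782]
eef_rot: [0.606, 0.365, 0.605, -0.365]
contact_force: [0.0, -0.2, -1.8]
opening: 0.591
finger_force: 29.9
[[ 0.001  0.884  0.468]
 [ 0.002 -0.468  0.884]
 [ 1.    -0.    -0.002]]
```

```bash
python3 -m inch '-1 -.001 0 0 0 0 0;-1 -.001 0 0 0 0 0;-1 0 0 0 0 0 0;-1 0 0 0 0 0 0';python3 -m inch '-1 -.001 0 0 0 0 0;-1 -.0005 0 0 0 0 0;-1 0 0 0 0 0 0;-1 0 0 0 0 0 0'
```

```text
clock: 9.2
tool_pos: [0.4733, -0.0541, 0.0775]
eef_rot: [0.605, 0.365, 0.606, -0.365]
contact_force: [-0.4, -0.7, 3.6]
opening: 0.59
finger_force: 29.9
clock: 9.53
tool_pos: [0.4733, -0.054, 0.0775]
eef_rot: [0.604, 0.365, 0.607, -0.365]
contact_force: [0.3, -1.0, 7.5]
opening: 0.596
finger_force: 29.9
```

```bash
python3 -m inch '-1 .001 0 0 0 0 0;-1 0 0 0 0 0 0;.3 0 0 0 0 0 0;.3 0 0 0 0 0 0;.3 0 0 0 0 0 0;.5 0 0 0 0 0 0;.5 0 0 0 0 0 0'; python3 -m inch '.5 0 0 -.01 0 0 0;.5 0 0 -.02 0 0 0;.5 0 0 -.03 0 0 0;.5 0 0 -.03 0 0 0;.5 0 0 0 0 0 0'; python3 - <<'E'
from h import *
s=get_state();print(s['q'].round(3))
p,d=snap('side','s2');cv2.imwrite('pics/v2.png',cv2.resize(p[120:330,180:460],(560,420))[:,:,::-1])
E
```

```text
clock: 10.12
tool_pos: [0.473, -0.0543, 0.075]
eef_rot: [0.607, 0.365, 0.605, -0.365]
contact_force: [0.0, 0.2, 0.2]
opening: 0.747
finger_force: 0.0
clock: 10.53
tool_pos: [0.4305, -0.1392, 0.0733]
eef_rot: [0.61, 0.364, 0.604, -0.361]
contact_force: [1.7, 0.1, 0.9]
opening: 0.744
finger_force: 0.0
[ 1.385  1.61  -0.795  1.839 -0.584  0.843  1.08 ]
```

View pics/v2.png

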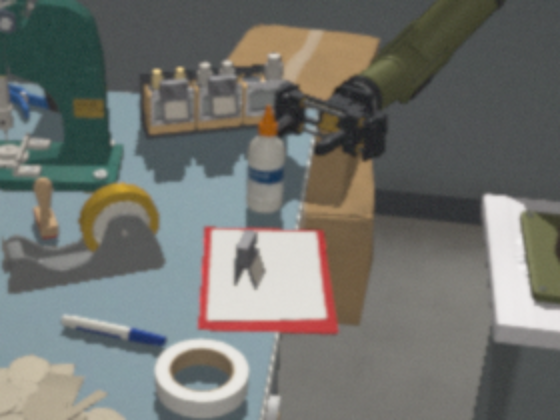

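```bash
python3 -m inch '.5 .04 0 -.01 0 0 0;.5 .04 0 0 0 0 0;.5 .04 0 0 0 0 0;.5 .04 0 0 0 0 0;.5 .04 0 0 0 0 0;.5 0 0 0 0 -.1122 0;.5 0 0 0 0 -.1122 0;.5 0 0 0 0 -.1122 0;.5 0 0 0 0 -.1122 0;.5 0 0 0 0 -.1122 0;.5 0 0 0 0 -.1122 0;.5 0 0 0 0 -.1122 0;.5 0 0 0 0 -.1122 0;.5 0 0 0 0 -.1122 0;.5 0 0 0 0 -.1122 0;.5 0 0 0 0 -.1122 0;.5 0 0 0 0 -.1122 0;.5 0 0 0 0 -.1122 0;.5 0 0 0 0 -.1122 0;.5 0 0 0 0 0 0'; python3 - <<'E'
from h import *
s=get_state();print(s['q'].round(3),R.from_quat(s['eef_rot']).as_matrix().round(3))
np.save('q7.npy',np.r_[s['q'],s['tool_pos'],s['eef_rot']])
p,d=snap('top','t2');P=cloud('top',d).reshape(-1,3)
k=P[(P[:,0]>.42)&(P[:,0]<.53)&(P[:,1]>.07)&(P[:,1]<.19)&(P[:,2]>.058)&(P[:,2]<.08)]
print(k.mean(0),cv2.minAreaRect(k[:,:2].astype(np.float32)*1000))
k=P[(P[:,0]>.42)&(P[:,0]<.51)&(P[:,1]>-.11)&(P[:,1]<0)&(P[:,2]>.02)&(P[:,2]<.18)]
print(len(k),k.min(0),k.max(0))
from sim import *
q=D[-1][:7];p0=D[-1][7:10]
for deg in(171.5,-8.5):
    psi=np.radians(deg);s0=np.radians(62)
    qa,e=track(q,[(p0+(np.array([.4725,.132,.25])-p0)*t,rot(s0+(psi-s0)*t,0)) for t in np.linspace(0,1,12)])
    qb,e2=track(qa,[(np.array([.4725,.132,.25-.16*t]),rot(psi,0)) for t in np.linspace(0,1,5)])
    qc,e3=track(qa,[(np.array([.4725,.132,.25])+np.array([.023,-.426,-.12])*t,rot(psi-np.radians(58.3)*t,0)) for t in np.linspace(0,1,12)])
    print(deg,e,e2,e3,qa.round(2),qb.round(2),qc.round(2))
E
```

```text
clock: 12.25
tool_pos: [0.4299, -0.1326, 0.2757]
eef_rot: [0.851, 0.525, -0.001, 0.001]
contact_force: [0.1, 0.7, 0.3]
opening: 0.751
finger_force: 0.0
[ 0.234  0.425 -0.057  2.04   0.041  0.678 -0.316] [[ 0.449  0.894 -0.001]
 [ 0.894 -0.449 -0.002]
 [-0.002  0.    -1.   ]]
[0.47269874 0.13131293 0.0657117 ] ((472.763427734375, 131.56011962890625), (45.292728424072266, 18.818811416625977), 80.51517486572266)
332 [ 0.44526052 -0.08430272  0.0320379 ] [ 0.4969463  -0.03288445  0.16697962]
171.5 (np.float64(2.9224307370076863e-07), np.float64(1.7626314485882259e-06)) (np.float64(1.1549643053405614e-06), np.float64(6.4470072409592795e-06)) (np.float64(2.576604358866969e-07), np.float64(1.2449573108296434e-06)) [ 0.    0.56 -0.58  1.95  0.44  0.76  0.59] [-0.18  0.81 -0.3   2.09  0.69  0.34  0.37] [ 0.61  0.8  -0.27  1.81  0.36  0.57  0.52]
-8.5 (np.float64(4.3099894001154464e-07), np.float64(2.7981639397389396e-06)) (np.float64(6.172642536715804e-07), np.float64(3.0436892387762755e-06)) (np.float64(2.9702900924782205e-07), np.float64(1.3482885280987685e-06)) [-0.59  0.54  0.35  1.98 -0.29  0.67 -1.78] [-0.45  0.81  0.14  2.1  -0.4   0.26 -1.68] [ 0.22  0.84  0.42  1.84 -0.57  0.59 -1.74]
```

```bash
python3 -m inch '.6 .0365 -.0115 0 0 0 0;.6 .0365 -.0115 0 0 0 0;.6 .0365 -.0115 0 0 0 0;.6 .0365 -.0115 0 0 0 0;.6 .0365 -.0115 0 0 0 0;.6 .0365 -.0115 0 0 0 0;.6 .0365 -.0115 0 0 0 0;.6 0 0 .01 0 0 -.1174;.6 0 0 .01 0 0 -.1174;.6 0 0 .01 0 0 -.1174;.6 0 0 .01 0 0 -.1174;.6 0 0 .01 0 0 -.1174;.6 0 0 .01 0 0 -.1174;.6 0 0 .01 0 0 -.1174;.6 0 0 .01 0 0 -.1174;.6 0 0 .01 0 0 -.1174;.6 0 0 .01 0 0 -.1174;.6 0 0 .01 0 0 -.1174;.6 0 0 .01 0 0 -.1174'; python3 -m inch '.6 0 0 .01 0 0 -.1174;.6 0 0 0 0 0 -.1174;.6 0 0 0 0 0 -.1174;.6 0 0 0 0 0 -.1174;.6 0 0 0 0 0 0;.6 0 0 0 0 0 0'; python3 -c "
from h import *;s=get_state();M=R.from_quat(s['eef_rot']).as_matrix();print(s['q'].round(3),M.round(4));d=np.array([.4727,.1314,.0615])-s['tool_pos'];print(M.T@d, np.degrees(np.arctan2(M[1,0],M[0,0])))"
```

```text
clock: 13.88
tool_pos: [0.4736, 0.1191, 0.1542]
eef_rot: [0.317, 0.948, -0.001, -0.002]
contact_force: [0.3, -0.3, 0.3]
opening: 0.801
finger_force: 0.0
clock: 14.38
tool_pos: [0.474, 0.1194, 0.1448]
eef_rot: [0.092, 0.996, -0.0, -0.002]
contact_force: [-0.5, -0.2, -0.0]
opening: 0.805
finger_force: 0.0
[-0.045  0.727 -0.479  2.054  0.662  0.519  0.375] [[-9.830e-01  1.835e-01 -3.800e-03]
 [ 1.835e-01  9.830e-01 -2.000e-04]
 [ 3.700e-03 -9.000e-04 -1.000e+00]]
[0.00316584 0.01161289 0.08334378] 169.42895292153412
```

```bash
python3 -m inch '.6 .003 .0116 0 0 -.0037 -.027;.6 0 0 .02 0 0 0;.6 0 0 .02 0 0 0;.6 0 0 .02 0 0 0;.6 0 0 .015 0 0 0;.6 0 0 .0085 0 0 0;.6 0 0 0 0 0 0;.6 0 0 0 0 0 0'; python3 -c "
from h import *;s=get_state();M=R.from_quat(s['eef_rot']).as_matrix();print(M.round(4));d=np.array([.4727,.1314,.0615])-s['tool_pos'];print(M.T@d, np.degrees(np.arctan2(M[1,0],M[0,0])))"
```

```text
clock: 15.05
tool_pos: [0.4739, 0.1332, 0.0619]
eef_rot: [0.076, 0.997, -0.001, 0.001]
contact_force: [-0.8, 0.3, 0.7]
opening: 0.799
finger_force: 0.0
[[-0.9885  0.151   0.0021]
 [ 0.151   0.9885 -0.0021]
 [-0.0024 -0.0018 -1.    ]]
[ 0.00092478 -0.00199614  0.00035948] 171.31630096653723
```

```bash
python3 -m inch '.6 .001 -.002 0 0 0 0;.3 0 0 0 0 0 0;.2 0 0 0 0 0 0;.1 0 0 0 0 0 0;0 0 0 0 0 0 0;-1 0 0 0 0 0 0;-1 0 0 0 0 0 0;-1 0 0 0 0 0 0;-1 0 0 0 0 0 0' 45; python3 -m inch '-1 0 0 -.01 0 0 0;-1 0 0 -.03 0 0 0;-1 0 0 -.04 0 0 0;-1 0 0 -.04 0 0 0;-1 0 0 -.04 0 0 0;-1 0 0 -.02 0 0 0;-1 0 0 0 0 0 0;-1 0 0 0 0 0 0';python3 -c "
from h import *;s=get_state();M=R.from_quat(s['eef_rot']).as_matrix();print(M.round(4));
a=np.radians(23.2);ex=np.array([np.sin(a),-np.cos(a),0]);ey=np.array([np.cos(a),np.sin(a),0])
ch=np.array([.58,-.287,.0405])-.018*ex-.0803*ey; print('channel',ch)
t=ch-.015*ex; t[2]=.22; print(M.T@(t-s['tool_pos']), np.degrees(np.arctan2(M[1,0],M[0,0])))"
```

```text
clock: 15.8
tool_pos: [0.4732, 0.1308, 0.0622]
eef_rot: [0.076, 0.997, -0.001, 0.002]
contact_force: [-0.6, -0.2, 5.7]
opening: 0.515
finger_force: 45.0
clock: 16.47
tool_pos: [0.4726, 0.1309, 0.2422]
eef_rot: [0.076, 0.997, -0.001, 0.002]
contact_force: [0.1, -0.2, -1.7]
opening: 0.512
finger_force: 45.0
[[-0.9884  0.152   0.004 ]
 [ 0.152   0.9884 -0.0022]
 [-0.0043 -0.0015 -1.    ]]
channel [ 0.49910248 -0.3020891   0.0405    ]
[-0.08392998 -0.41121588  0.02318086] 171.259428104535
```

```bash
python3 -m inch '-1 0 0 -.03 0 0 0;-1 -.0076 -.0374 0 0 0 0;-1 -.0076 -.0374 0 0 0 0;-1 -.0076 -.0374 0 0 0 0;-1 -.0076 -.0374 0 0 0 0;-1 -.0076 -.0374 0 0 0 0;-1 -.0076 -.0374 0 0 0 0;-1 -.0076 -.0374 0 0 0 0;-1 -.0076 -.0374 0 0 0 0;-1 -.0076 -.0374 0 0 0 0;-1 -.0076 -.0374 0 0 0 0;-1 -.0076 -.0374 0 0 0 0'; python3 -m inch '-1 0 0 0 0 0 .1126;-1 0 0 0 0 0 .1126;-1 0 0 0 0 0 .1126;-1 0 0 0 0 0 .1126;-1 0 0 0 0 0 .1126;-1 0 0 0 0 0 .1126;-1 0 0 0 0 0 .1126;-1 0 0 0 0 0 .1126;-1 0 0 0 0 0 .1126;-1 0 0 0 0 0 0;-1 0 0 0 0 0 0'
cat > rel.py <<'E'
from h import *
a=np.radians(23.2);ex=np.array([np.sin(a),-np.cos(a),0]);ey=np.array([np.cos(a),np.sin(a),0])
ch=np.array([.58,-.287,.0405])-.018*ex-.0803*ey
def rel():
    s=get_state();M=R.from_quat(s['eef_rot']).as_matrix();d=s['tool_pos']-ch
    print('TCP in channel',np.round([d@ex,d@ey,d[2]],4),'yaw',np.degrees(np.arctan2(M[1,0],M[0,0])).round(2),'z in tool tilt (x,y)',(M.T@[0,0,-1]).round(4)[:2],'F ch',np.round([s['contact_force']@ex,s['contact_force']@ey,s['contact_force'][2]],1),'mom',s['moment'].round(2))
if __name__=='__main__': rel()
E
python3 rel.py; python3 - <<'E'
from rel import *
from rel import *
for n in('top','side'):
    p,d=snap(n,n+'3');P=cloud(n,d)
    X=(P-ch)@ex;Y=(P-ch)@ey;Z=P[...,2]
    tz=get_state()['tool_pos'][2]
    m=(abs(X+.015)<.05)&(abs(Y)<.05)&(Z>tz-.07)&(Z<tz+.01)
    print(n,m.sum(), np.percentile(np.c_[X[m],Y[m],Z[m]-tz],[1,50,99],axis=0).round(4))
p=cv2.imread('pics/side3.png');cv2.imwrite('pics/v3.png',cv2.resize(p[90:210,220:380],(800,600),interpolation=cv2.INTER_CUBIC))
E
```

```text
clock: 17.47
tool_pos: [0.4911, -0.2898, 0.2701]
eef_rot: [0.076, 0.997, -0.0, -0.001]
contact_force: [0.3, 0.2, -0.7]
opening: 0.519
finger_force: 45.0
clock: 18.38
tool_pos: [0.4917, -0.2877, 0.2709]
eef_rot: [0.549, 0.836, -0.001, -0.0]
contact_force: [-0.5, 0.9, -0.7]
opening: 0.516
finger_force: 45.0
TCP in channel [-0.0161 -0.0011  0.2304] yaw 113.43 z in tool tilt (x,y) [0.0009 0.0018] F ch [-1.  -0.1 -0.7] mom [-0.07  0.06 -0.  ]
top 313 [[-0.0402 -0.0304 -0.055 ]
 [-0.029  -0.0013 -0.0282]
 [-0.0142  0.0287  0.0056]]
side 407 [[-0.042  -0.0345 -0.0569]
 [-0.0265  0.0008 -0.02  ]
 [-0.0088  0.0362  0.0091]]
```

View pics/v3.png

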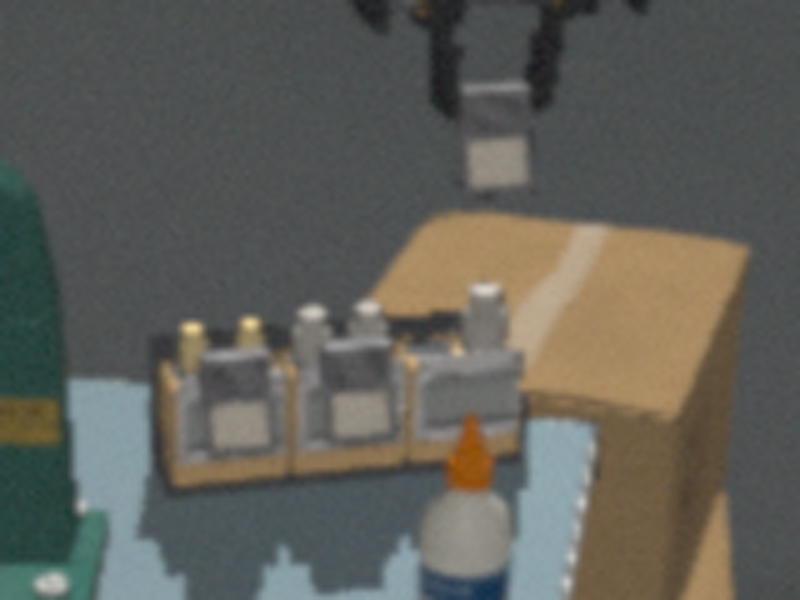

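```bash
python3 -m inch '-1 0 .0011 .03 0 0 0;-1 0 0 .03 0 0 0;-1 0 0 .03 0 0 0;-1 0 0 .025 0 0 0;-1 0 0 .012 0 0 0;-1 0 0 0 0 0 0;-1 0 0 0 0 0 0'; python3 rel.py; python3 -m inch '-1 -.001 0 0 0 0 0;-1 -.001 0 0 0 0 0;-1 -.001 0 0 0 0 0;-1 -.001 0 0 0 0 0;-1 0 0 0 0 0 0;-1 0 0 0 0 0 0'; python3 rel.py
```

```text
clock: 19.07
tool_pos: [0.4937, -0.2877, 0.1452]
eef_rot: [0.55, 0.835, -0.0, 0.001]
contact_force: [-0.3, -0.1, -0.2]
opening: 0.518
finger_force: 45.0
TCP in channel [-0.0153  0.0007  0.1047] yaw 113.3 z in tool tilt (x,y) [ 0.0017 -0.0006] F ch [-0.  -0.3 -0.2] mom [-0.05  0.04  0.  ]
clock: 19.57
tool_pos: [0.4957, -0.2918, 0.1462]
eef_rot: [0.55, 0.835, -0.0, 0.002]
contact_force: [-0.2, 0.1, -0.4]
opening: 0.518
finger_force: 45.0
TCP in channel [-0.0108  0.0009  0.1057] yaw 113.22 z in tool tilt (x,y) [ 0.0037 -0.0018] F ch [-0.1 -0.1 -0.4] mom [-0.1  -0.02 -0.06]
```

```bash
python3 -m inch '-1 .0025 0 0 0 0 0;-1 0 0 .003 0 0 0;-1 0 0 .003 0 0 0;-1 0 0 0 0 0 0;-1 0 0 0 0 0 0'; python3 rel.py; python3 -m inch '-1 -.001 0 0 0 0 0;-1 -.001 0 0 0 0 0;-1 -.001 0 0 0 0 0;-1 0 0 0 0 0 0;-1 0 0 0 0 0 0'; python3 rel.py;  python3 -m inch '-1 -.001 0 0 0 0 0;-1 -.001 0 0 0 0 0;-1 0 0 0 0 0 0;-1 0 0 0 0 0 0'; python3 rel.py
```

```text
clock: 19.98
tool_pos: [0.4944, -0.2892, 0.1395]
eef_rot: [0.55, 0.835, -0.0, 0.001]
contact_force: [0.8, 0.4, -0.8]
opening: 0.518
finger_force: 45.0
TCP in channel [-0.0137  0.0008  0.099 ] yaw 113.24 z in tool tilt (x,y) [ 0.0026 -0.0008] F ch [-0.1  0.9 -0.8] mom [-0.05  0.1   0.06]
clock: 20.4
tool_pos: [0.4958, -0.2922, 0.1399]
eef_rot: [0.55, 0.835, -0.0, 0.002]
contact_force: [-0.1, 0.1, -0.9]
opening: 0.518
finger_force: 45.0
TCP in channel [-0.0104  0.0009  0.0994] yaw 113.22 z in tool tilt (x,y) [ 0.0032 -0.0015] F ch [-0.2 -0.  -0.9] mom [-0.03  0.03  0.03]
clock: 20.73
tool_pos: [0.4966, -0.294, 0.1399]
eef_rot: [0.55, 0.835, -0.0, 0.002]
contact_force: [-0.2, -0.3, -0.7]
opening: 0.518
finger_force: 45.0
TCP in channel [-0.0084  0.0009  0.0994] yaw 113.22 z in tool tilt (x,y) [ 0.0032 -0.0014] F ch [ 0.2 -0.3 -0.7] mom [-0.04  0.02  0.03]
```

```bash
for i in 1; do python3 -m inch '-1 -.0007 0 0 0 0 0;-1 -.0007 0 0 0 0 0;-1 0 0 0 0 0 0;-1 0 0 0 0 0 0' >/dev/null; python3 rel.py;  python3 -m inch '-1 -.0007 0 0 0 0 0;-1 -.0007 0 0 0 0 0;-1 0 0 0 0 0 0;-1 0 0 0 0 0 0'>/dev/null; python3 rel.py; done
```

```text
TCP in channel [-0.0071  0.0009  0.0993] yaw 113.23 z in tool tilt (x,y) [ 0.0031 -0.0014] F ch [-0.8 -0.1 -0.1] mom [-0.05  0.03 -0.05]
TCP in channel [-0.0065  0.0009  0.0993] yaw 113.25 z in tool tilt (x,y) [ 0.0018 -0.001 ] F ch [-3.   0.5  0.3] mom [ 0.59  0.36 -0.04]
```

```bash
python3 -m inch '-1 .001 -.0007 0 0 0 0;-1 0 0 .002 0 0 0;-1 0 0 .002 0 0 0;-1 0 0 .002 0 0 0;-1 0 0 .002 0 0 0;-1 0 0 0 0 0 0;-1 0 0 0 0 0 0' >/dev/null; python3 rel.py;  python3 -m inch '-1 0 0 .002 0 0 0;-1 0 0 .002 0 0 0;-1 0 0 .002 0 0 0;-1 0 0 .002 0 0 0;-1 0 0 0 0 0 0;-1 0 0 0 0 0 0'>/dev/null; python3 rel.py
```

```text
TCP in channel [-0.0068 -0.      0.0909] yaw 113.22 z in tool tilt (x,y) [ 0.0026 -0.0008] F ch [-1.6 -0.5 -1.2] mom [ 0.45  0.15 -0.04]
TCP in channel [-0.0068  0.0006  0.0832] yaw 113.24 z in tool tilt (x,y) [ 0.0029 -0.0019] F ch [-3.   1.2 -0.8] mom [ 0.66  0.1  -0.11]
```

```bash
python3 -m inch '-1 .0005 0 .002 0 0 0;-1 0 0 .002 0 0 0;-1 0 0 .002 0 0 0;-1 0 0 0 0 0 0;-1 0 0 0 0 0 0' >/dev/null; python3 rel.py;  python3 -m inch '-1 0 0 .002 0 0 0;-1 0 0 .002 0 0 0;-1 0 0 .002 0 0 0;-1 0 0 0 0 0 0;-1 0 0 0 0 0 0'>/dev/null; python3 rel.py
```

```text
TCP in channel [-0.007   0.0003  0.077 ] yaw 113.23 z in tool tilt (x,y) [ 0.0032 -0.0016] F ch [-1.   1.  -0.9] mom [ 0.43 -0.17 -0.08]
TCP in channel [-0.007   0.      0.0709] yaw 113.22 z in tool tilt (x,y) [ 0.0031 -0.0011] F ch [-0.8  1.4 -2.9] mom [ 0.23 -0.18 -0.04]
```

```bash
python3 - <<'E'
from rel import *
p,d=snap('side','side4');p2,d2=snap('top','top4')
for n,dd in(('top',d2),('side',d)):
    P=cloud(n,dd);X=(P-ch)@ex;Y=(P-ch)@ey;Z=(P-ch)[...,2]
    for y0,y1,t in((57,103,'nbr'),(-20,20,'mine')):
        m=(Y*1e3>y0)&(Y*1e3<y1)&(X>-.05)&(X<.0)&(Z>-.05)&(Z<.09)
        q=np.c_[X[m],Z[m]]*1e3
        print(n,t,m.sum(),[(b,np.percentile(q[(q[:,1]>b)&(q[:,1]<b+10)][:,0],[5,50]).round(0).tolist()) for b in range(-10,80,10) if ((q[:,1]>b)&(q[:,1]<b+10)).sum()>3])
a=cv2.resize(p[150:200,235:345],(800,364),interpolation=cv2.INTER_CUBIC);b=cv2.resize(p2[140:250,340:430],(190,232),interpolation=cv2.INTER_CUBIC)
c=np.zeros((600,800,3),np.uint8);c[:364]=a;c[366:598,:190]=b;cv2.imwrite('pics/v4.png',c[:,:,::-1])
E
```

```text
top nbr 333 [(0, [-31.0, -30.0]), (10, [-30.0, -27.0]), (20, [-25.0, -23.0]), (30, [-21.0, -19.0]), (40, [-21.0, -17.0]), (50, [-17.0, -17.0]), (60, [-18.0, -16.0])]
top mine 321 [(10, [-31.0, -30.0]), (20, [-30.0, -27.0]), (30, [-26.0, -23.0]), (40, [-20.0, -19.0]), (50, [-20.0, -16.0]), (60, [-18.0, -17.0]), (70, [-18.0, -9.0])]
side nbr 420 [(0, [-31.0, -26.0]), (10, [-32.0, -26.0]), (20, [-27.0, -23.0]), (30, [-24.0, -19.0]), (40, [-22.0, -14.0]), (50, [-19.0, -14.0]), (60, [-21.0, -13.0]), (70, [-15.0, -14.0])]
side mine 286 [(-10, [-5.0, -3.0]), (0, [-12.0, -8.0]), (10, [-31.0, -25.0]), (20, [-35.0, -25.0]), (30, [-28.0, -23.0]), (40, [-24.0, -19.0]), (50, [-23.0, -17.0]), (60, [-22.0, -15.0]), (70, [-21.0, -11.0])]
```

View pics/v4.png

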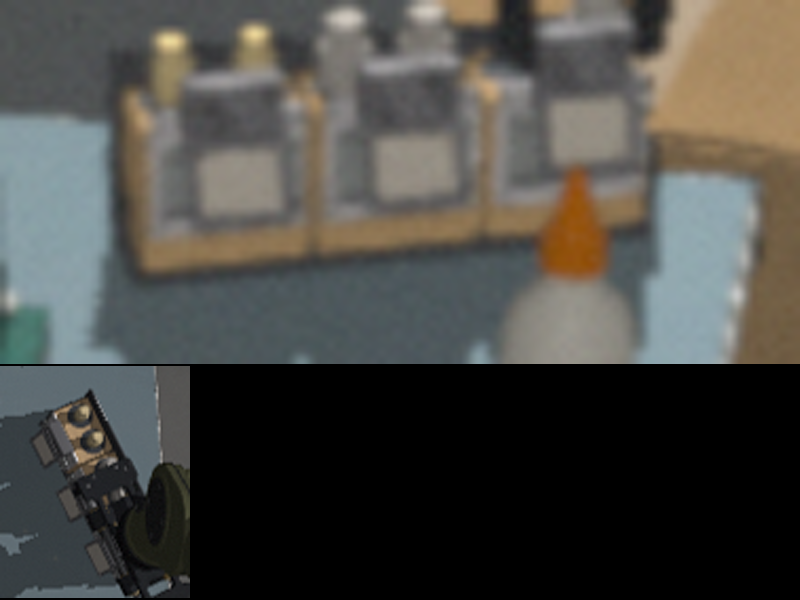

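```bash
python3 -m inch '-1 0 0 .002 0 0 0;-1 0 0 .002 0 0 0;-1 0 0 .002 0 0 0;-1 0 0 0 0 0 0;-1 0 0 0 0 0 0' >/dev/null; python3 rel.py;  python3 -m inch '-1 0 0 .0015 0 0 0;-1 0 0 .001 0 0 0;-1 0 0 0 0 0 0;-1 0 0 0 0 0 0'>/dev/null; python3 rel.py;python3 -m inch '-1 0 0 .001 0 0 0;-1 0 0 .001 0 0 0;-1 0 0 0 0 0 0;-1 0 0 0 0 0 0'>/dev/null; python3 rel.py
```

```text
TCP in channel [-0.007   0.0002  0.0651] yaw 113.23 z in tool tilt (x,y) [ 0.0032 -0.0013] F ch [-0.8  0.2 -1.9] mom [ 0.18 -0.04 -0.09]
TCP in channel [-0.007   0.0002  0.0627] yaw 113.23 z in tool tilt (x,y) [ 0.0032 -0.0014] F ch [-0.3 -0.7  0.4] mom [ 0.18 -0.02 -0.05]
TCP in channel [-0.007   0.0003  0.0611] yaw 113.23 z in tool tilt (x,y) [ 0.0033 -0.0015] F ch [-1.5 -0.6  3. ] mom [ 0.24  0.19 -0.09]
```

```bash
for i in 1; do python3 -m inch '-1 0 0 .001 0 0 0;-1 0 0 .001 0 0 0;-1 0 0 0 0 0 0;-1 0 0 0 0 0 0' 60 >/dev/null; python3 rel.py;  python3 -m inch '-1 0 0 .001 0 0 0;-1 0 0 .001 0 0 0;-1 0 0 0 0 0 0;-1 0 0 0 0 0 0'>/dev/null; python3 rel.py;python3 -m inch '-1 0 0 .001 0 0 0;-1 0 0 .0005 0 0 0;-1 0 0 0 0 0 0;-1 0 0 0 0 0 0'>/dev/null; python3 rel.py; done
```

```text
TCP in channel [-0.007   0.0003  0.0609] yaw 113.22 z in tool tilt (x,y) [ 0.0044 -0.0014] F ch [-4.9 -2.3 19.4] mom [ 0.59  1.08 -0.14]
TCP in channel [-0.007   0.0004  0.0607] yaw 113.21 z in tool tilt (x,y) [ 0.0054 -0.0014] F ch [-7.8 -4.9 33.6] mom [ 0.9   1.79 -0.16]
TCP in channel [-0.007   0.0004  0.0606] yaw 113.21 z in tool tilt (x,y) [ 0.0062 -0.0014] F ch [-10.3  -6.3  47. ] mom [ 1.12  2.42 -0.22]
```

```bash
python3 -m inch '-1 0 0 -.001 0 0 0;-1 0 0 -.0007 0 0 0;-1 0 0 0 0 0 0;-1 0 0 0 0 0 0;-1 0 0 0 0 0 0;-1 0 0 0 0 0 0'; python3 - <<'E'
from rel import *
rel()
p,d=snap('side','side5');p2,d2=snap('top','top5')
for n,dd in(('top',d2),('side',d)):
    P=cloud(n,dd);X=(P-ch)@ex;Y=(P-ch)@ey;Z=(P-ch)[...,2]
    for y0,t in((80,'nbr'),(0,'mine')):
        m=(abs(Y*1e3-y0)<20)&(X>-.05)&(X<.0)&(Z>-.05)&(Z<.09)
        q=np.c_[X[m],Z[m]]*1e3
        print(n,t,m.sum(),[(b,np.percentile(q[(q[:,1]>b)&(q[:,1]<b+10)][:,0],[5,50]).round(0).tolist()) for b in range(0,80,10) if ((q[:,1]>b)&(q[:,1]<b+10)).sum()>3])
        m=(abs(Y*1e3-y0)<38)&(X<-.02)&(X>-.04)&(Z>.002)&(Z<.033)&(X<-.018); print('panel y',m.sum(),np.percentile(Y[m]*1e3,[4,50,96]).round(1))
P=cloud('top',d2).reshape(-1,3);k=P[(P[:,0]>.42)&(P[:,0]<.51)&(P[:,1]>-.11)&(P[:,1]<0)&(P[:,2]>.02)&(P[:,2]<.18)];print(k.min(0),k.max(0))
E
```

```text
clock: 26.0
tool_pos: [0.4967, -0.2955, 0.1012]
eef_rot: [0.55, 0.835, -0.001, 0.003]
contact_force: [-6.9, 5.8, 32.5]
opening: 0.512
finger_force: 60.0
TCP in channel [-0.007   0.0004  0.0607] yaw 113.22 z in tool tilt (x,y) [ 0.0054 -0.0014] F ch [-8.1 -4.1 32.5] mom [ 0.89  1.7  -0.19]
top nbr 262 [(0, [-31.0, -30.0]), (10, [-29.0, -27.0]), (20, [-25.0, -22.0]), (30, [-22.0, -19.0]), (40, [-18.0, -17.0]), (50, [-17.0, -16.0])]
panel y 99 [ 59.   79.2 101.1]
top mine 293 [(0, [-31.0, -30.0]), (10, [-30.0, -27.0]), (20, [-26.0, -23.0]), (30, [-22.0, -19.0]), (40, [-19.0, -17.0]), (50, [-18.0, -17.0])]
panel y 104 [-20.5   0.4  22.2]
side nbr 356 [(0, [-33.0, -28.0]), (10, [-33.0, -27.0]), (20, [-30.0, -21.0]), (30, [-24.0, -18.0]), (40, [-23.0, -16.0]), (50, [-21.0, -15.0]), (60, [-21.0, -13.0])]
panel y 107 [ 59.1  79.6 101.3]
side mine 259 [(0, [-31.0, -28.0]), (10, [-33.0, -26.0]), (20, [-28.0, -22.0]), (30, [-25.0, -20.0]), (40, [-21.0, -16.0]), (50, [-19.0, -15.0]), (60, [-20.0, -12.0])]
panel y 88 [-21.5  -2.9  22.9]
[ 0.44524059 -0.08392707  0.03340337] [ 0.49707763 -0.03291275  0.16605429]
```

Heights, depth and centring match the neighbour bay, the press is steady at about 32 N, and the bottle is still standing. I'm handing it in.

```bash
python3 -c "
from plant import r;print(r.finish_job())"
```

```text
the job is handed in; nothing more can be done
None
```

The job is handed in at about 26 s: the glue bottle stands upright and released, and the label holder is fully home mid-bay in the empty bay, label side out, with the arm still pressing it down at about 32 N.

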